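# Nest the steel cups in the console drawer and shut it home

### The job

Put the cups away: nest the two steel cups from the counter into the steel cup standing in the open drawer, one at a time, set down rather than dropped, so that all three make one straight upright stack. Then gently push the drawer fully home, past its click, under the overhanging glass top. Leave everything else standing where it is.

Things in the scene. Friction and masses are not known exactly. Their poses are not given: they have to be found in the camera images.
- cup_a: one of two plain steel cups loose on the counter (no handle; three identical cups in all). Round, tapered, open on top: 60 mm high, 64 mm across the rim, 48 mm across the foot, wall 2.5 mm. Origin: centre of the underside, z up its axis. Nested, its rim stands about 20 mm above the rim of the cup below, so a grip on its top 15 mm clears that rim.
- cup_b: the other steel cup loose on the counter, identical to cup_a; origin likewise.
- cup_c: the third identical steel cup, standing upright in the open drawer near its front; origin likewise. The base of the stack.
- drawer_front (a point): centre of the outer face of the drawer's dark wood front, 50 mm above the counter; it moves with the drawer. +x points into the console (the way it is pushed shut), z up. The front is 280 mm wide, 15 mm thick and spans 8 to 78 mm above the counter; two steel pulls, 50 mm wide, stick out 12 mm at y = +-85 mm, the middle is plain.
- drawer_floor (a point): point on the drawer's inner floor, on its centre line, 65 mm behind the outer face of its front and 16 mm above the counter; axes as drawer_front. Inside, the box reaches from 44 mm in front of this point to 169 mm behind it (x) and 125 mm to either side (y); its walls are 6 mm thick and end 60 mm above the counter.
- drawer (a joint): opening of the drawer in m: 0 = fully home, 0.21 = end of its travel. It slides with about 1 N of friction; in the last 20 mm a sprung roller resists with a few N, then clicks over and draws it home.
- console: low dark wood console holding the drawer, open at the sides, fixed. Origin: on the counter, mid-footprint; +x to its back. Glass top in a wood frame, 310 (x) by 340 mm (y), 235 to 249 mm above the counter, reaching 150 mm in front of the origin; the shut drawer's face lies 95 mm in front of it, so 55 mm back beneath the top. 18 mm square posts under its front corners (x -141, y +-161 mm).
- tin: a low round aluminium tin with a lid, 60 mm across and 45 mm high, standing in the drawer behind the cup; it stays there. Origin: centre of its underside.
- mug: white mug with a handle, bystander: 74 mm across, 90 mm high, handle out to 74 mm from the axis along its +y. Origin: centre of the underside.
- mill: turned wooden pepper mill, bystander: 54 mm across, 155 mm high. Origin: centre of the underside.
- green_bottle: green glass bottle, bystander: 68 mm across, 220 mm high. Origin: centre of the underside.
- jar: amber glass jar, bystander: 80 mm across, 120 mm high. Origin: centre of the underside.
- water: clear water bottle, bystander: 64 mm across, 210 mm high. Origin: centre of the underside.
- bowl: white ceramic bowl, bystander: 130 mm across, 50 mm high. Origin: centre of the underside.

How it is judged:
By the outcome, as a careful person would: the job done as asked, in the order asked, and still so for the second after the job is handed in, with the robot touching nothing.
It also fails if it takes over 64 s, if anything falls off the work surface, if the arm or the gripper's body presses on something with over 40 N, if the wrist force passes 120 N, or if a joint passes its speed limit or range.

### The arm

A 6-joint arm with a two-finger parallel gripper is mounted at the origin on the work surface. World frame = base frame: x ahead of the robot, y to its left, z up, the work surface at z = 0. Lengths are in mm, angles in rad, forces in N, time in s.
With the tool pointing down it reaches from about 350 to 975 mm from the base axis. Payload 4.9 kg.
Tool frame: the origin (TCP) lies midway between the tips of the shut fingers; the grasp point (between the pads) lies 19 mm behind it (hold_point_z is the distance from the TCP to the grasp point, in mm); z points along the fingers, y is the line along which they close (so a half turn about z gives the same grasp; the last joint's range is limited). The gripper opens to 85 mm and grips with 20 to 120 N. Pads are 22 mm wide; open, the fingers measure 114 mm over their backs; the gripper's body (76 mm by 85 mm) begins 54 mm behind the grasp point. The pads swing forward as they close: fully open they stand 13 mm farther back than shut.
Start: joints at [1.107, 0.053, 1.613, -0, 1.476, -0.119], TCP at [211.244, 588.198, 231.304] pointing down, gripper open.
Joint ranges: [-3.01, 3.01], [-1.01, 2.22], [0.06, 2.58], [-1.02, 4.17], [0.09, 2.62], [-3.14, 3.14]. Speed limits (rad/s): [2.57, 2.57, 3.14, 3.14, 3.14, 3.14].

### API

Orientations are given as a rotation vector (axis times angle).
In Python, from station import get_state, camera, finish_job, hold_point_z gives the robot as it stands. The module is installed in compiled form; this text tells all that it offers.
- The arm moves only by the tool move_arm, never from a script. Its argument "increments" is a list of rows, each a list of 7 numbers: the turn, a rotation vector about the tool's x, y, z normalised to -1 to 1, where 1 is pi/2 rad, then the shift along the tool's x, y, z normalised to -1 to 1, where 1 is 0.12 m, then the opening, from 0 (shut) to 1 (fully open). A call has exactly 5 rows; each row is the pose to reach, as a shift and turn from the pose commanded when the call began, along the tool's axes at that moment; what a row does not reach only later rows make up. A row lasts 1/12 s, in which the tool goes at most 41.7 mm and 7.16 degrees, less where a joint would pass 70% of its speed; a pose out of reach is approached as far as the arm can. A call with a number of a shift or a turn outside -1 to 1 is refused whole. A call with a gripper value outside its range is refused whole. The fingers move at their own pace and stop on an object; "grip_force" is the grip in N (left out, the last holds). Time passes only in rows, so rows that repeat a pose let the fingers close, or fill a call up. It gives the time, the measured TCP pose, the force, the opening and the grip force at its end, in the units of the state.
- get_state(): the state, without advancing time (a new reading comes with each control period).
- camera(name): name is "scene" or "side" or "wrist"; returns a dict with "frame" (480x640x3 uint8, red, green, blue), "vfov" (degrees; the focal length in pixels is half the picture's height over the tangent of half this angle, whatever the lens; pixels are square), "cx", "cy" (the principal point, pixels), "distortion" ([k1, k2, p1, p2, k3] as OpenCV has them; the pictures are not rectified), "T" (4x4, takes a point from camera to world coordinates). Camera axes: x right, y up, looking along -z (the intrinsics and any distortion apply to the point x, -y, -z); pixel columns grow to the right and rows downward; lengths in mm; the calibration is good to about 2 mm. A picture is of the moment at which its call begins. There is no depth.
- finish_job(): hands the job in; it is judged then, once.
The state is a dict: "clock": time; "qpos": joint angles; "joint_velocities": joint speeds; "joint_torque": joint torques, N m; "eef_pos": TCP position; "tcp_rot": TCP orientation; "wrist_force": force on the tool from outside, world axes, zero at the start; "torque": the same for the moment, N m; "opening": finger opening in mm; "grip_force": force on a finger pad.
Only numpy, scipy, OpenCV 4.12 (cv2) and the standard library are available. Lean on these libraries where they do the work, as an engineer would, in place of code of your own. Each camera call takes 0.05 s, during which the arm holds its last target. There are 200 camera calls.

## Working session

There is one attempt and no reset: what is moved stays moved. The work goes in short steps, Python scripts to look and compute and a tool call to move; the robot and the scene stay as the last step left them, time stands still between calls to the robot, and variables do not carry over. Pictures are saved under pics/ and viewed, at most 10 in all, crops included, and the job is handed in when it is done.

Besides the shell and the picture viewer there is one more tool, called after "Emit:" as a command line: name --pt "numbers of a row" for each row, then --argument value for the rest. move_arm: Moves the arm, as the interface text tells. Its arguments: {"type":"object","properties":{"increments":{"type":"array","items":{"type":"array","items":{"type":"number"}}},"grip_force":{"type":"number"}},"required":["increments"]}

```bash
mkdir -p pics; cat > h.py <<'E'
import numpy as np, cv2
from station import *
def K(c):
    f=240/np.tan(np.radians(c['vfov'])/2)
    return np.array([[f,0,c['cx']],[0,f,c['cy']],[0,0,1.]]),np.array(c['distortion'],float)
def ray(c,uv):
    k,d=K(c); p=cv2.undistortPoints(np.array(uv,float).reshape(-1,1,2),k,d).reshape(-1,2)
    T=np.array(c['T']); v=np.c_[p[:,0],-p[:,1],-np.ones(len(p))]@T[:3,:3].T
    return T[:3,3],v/np.linalg.norm(v,axis=1)[:,None]
def onz(c,uv,z):
    o,v=ray(c,uv); return o+v*((z-o[2])/v[:,2])[:,None]
def tri(c1,a,c2,b):
    o1,v1=ray(c1,[a]);o2,v2=ray(c2,[b]);v1=v1[0];v2=v2[0]
    s=np.linalg.lstsq(np.c_[v1,-v2],o2-o1,rcond=None)[0]
    p,q=o1+s[0]*v1,o2+s[1]*v2
    return (p+q)/2,np.linalg.norm(p-q)
def proj(c,P):
    k,d=K(c);T=np.linalg.inv(np.array(c['T']));P=np.atleast_2d(P)@T[:3,:3].T+T[:3,3]
    return cv2.projectPoints(P*[1,-1,-1],np.zeros(3),np.zeros(3),k,d)[0].reshape(-1,2)
def save(n,c): cv2.imwrite(f'pics/{n}.png',c['frame'][:,:,::-1])
E
python3 - <<'E'
from h import *
import pickle
D={}
for n in('scene','side','wrist'):
    c=camera(n);save(n+'0',c);D[n]=c;T=np.array(c['T']);print(n,c['vfov'],T[:3,3].round(),(-T[:3,2]).round(2),c['distortion'])
pickle.dump(D,open('d0.pkl','wb'))
s=get_state();print(s);print(hold_point_z)
E
```

```text
scene 57.7474529009404 [ 264. -120. 1122.] [ 0.3   0.12 -0.95] [-0.00194998  0.          0.          0.          0.        ]
side 49.95492254730741 [  103. -1007.   839.] [ 0.35  0.74 -0.57] [-0.11594317  0.          0.          0.          0.        ]
wrist 67.45397481957879 [146. 610. 372.] [ 0.26 -0.09 -0.96] [-0.04474501  0.          0.          0.          0.        ]
{'clock': 0.15, 'qpos': array([ 1.10700369e+00,  5.32391365e-02,  1.61396472e+00,  1.18147294e-05,
        1.47600929e+00, -1.19011963e-01]), 'joint_velocities': array([-0.00025054, -0.00208901, -0.00429758, -0.00079079,  0.00109171,
        0.00121399]), 'joint_torque': array([ 5.87694808e-05, -3.94247246e+01, -3.70718586e+01, -1.71752795e-04,
        4.72448766e-03,  8.45278493e-06]), 'eef_pos': array([211.03003812, 587.78258032, 230.33269952]), 'tcp_rot': array([-5.38821502e-01, -3.09455556e+00,  2.43246216e-03]), 'wrist_force': array([ 0.16182754, -0.66300969, -0.1666283 ]), 'torque': array([ 0.00992016,  0.00693805, -0.01191249]), 'grip_force': 0.0, 'opening': 85.56418831163158}
18.700000000000003
```

View pics/scene0.png

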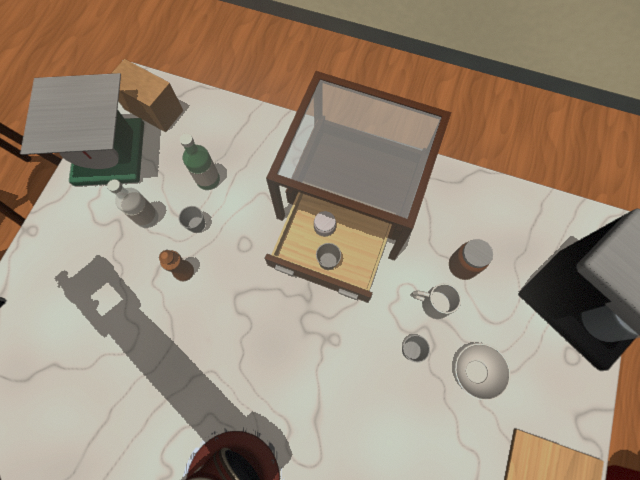

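View pics/side0.png

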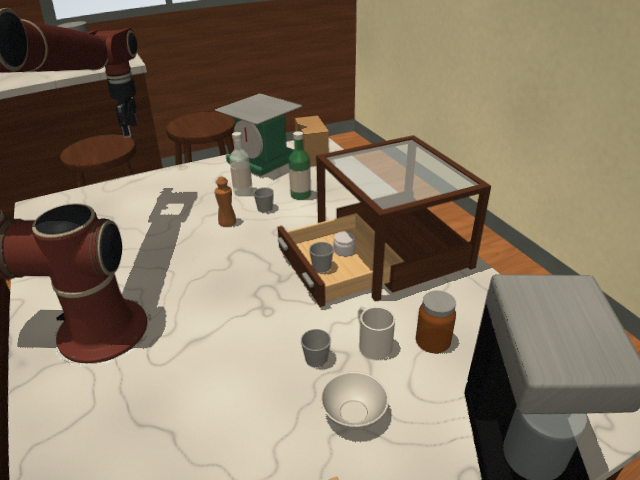

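The scene picture shows the cups at about (192,219), (415,348) and, in the drawer, (329,256). In the side picture they are at (264,200), (316,347) and (321,257). The tin is behind the drawer cup, and the drawer front runs from (267,260) to (370,297) in the scene view. Next I'll enlarge the cups to get their rims.

```bash
python3 - <<'E'
from h import *
import pickle
D=pickle.load(open('d0.pkl','rb'))
rows=[]
for n,ps in(('scene',[(192,219),(415,348),(329,256)]),('side',[(264,200),(316,347),(321,257)])):
    r=[]
    for u,v in ps:
        f=D[n]['frame'][v-25:v+25,u-25:u+25,::-1]
        f=cv2.resize(f,None,fx=5,fy=5,interpolation=cv2.INTER_NEAREST)
        f=np.clip(f*1.3,0,255).astype(np.uint8).copy()
        for k in range(0,50,10):
            cv2.line(f,(k*5,0),(k*5,250),(0,0,255),1);cv2.line(f,(0,k*5),(250,k*5),(0,0,255),1)
        r.append(f)
    rows.append(np.hstack(r))
cv2.imwrite('pics/m0.png',np.vstack(rows))
E
```

```text
(no output)
```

View pics/m0.png

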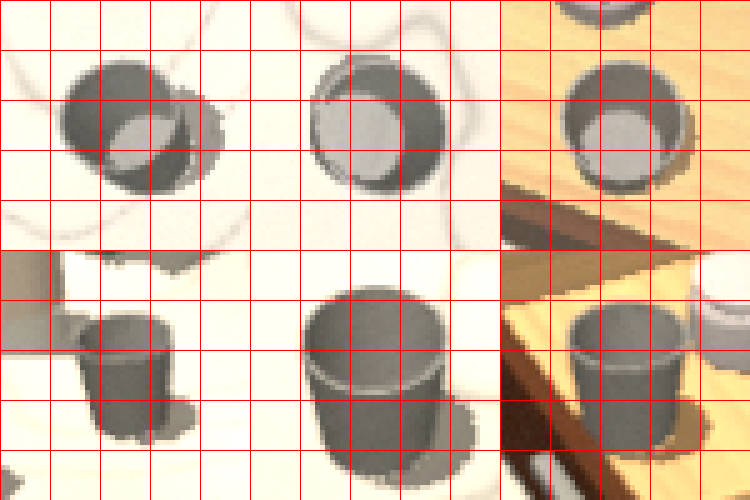

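The crops show the rim ellipses clearly. Rim centres in the scene view are about (191.6,218.6), (415.5,347.8) and (328.7,255.3), and in the side view (264.1,192.5), (316.2,340) and (321.5,248.8).

```bash
python3 - <<'E'
from h import *
import pickle
D=pickle.load(open('d0.pkl','rb'));S,E=D['scene'],D['side']
for n,a,b in(('left',(191.6,218.6),(264.1,192.5)),('right',(415.5,347.8),(316.2,340)),('C',(328.7,255.3),(321.5,248.8)),
  ('frontL',(267,260),(279,232)),('frontR',(370,298),(323,302))):
    p,e=tri(S,a,E,b);print(n,p.round(1),round(e,1))
# bystanders rough
for n,a,z in(('mill',(168,257),155),('green',(187,141),220),('water',(115,186),210),('mug',(445,299),90),('jar',(478,253),120),('bowl',(482,370),50),('tin',(325,223),61),('topFL',(271,176),249),('topFR',(410,220),249)):
    print(n,onz(S,[a],z).round(0))
# front outer face top edge fit: dark mask edge
s=get_state();from scipy.spatial.transform import Rotation as R
print(R.from_rotvec(s['tcp_rot']).as_matrix().round(3))
E
```

```text
left [541.4 333.5  62.1] 5.4
right [ 418.  -305.4   57.8] 1.4
C [560.2 -38.3  77.5] 2.2
frontL [500.9 106.1  62. ] 2.0
frontR [ 501.5 -169.4   24.6] 1.5
mill [[410. 306. 155.]]
green [[674. 360. 220.]]
water [[515. 473. 210.]]
mug [[ 545. -336.   90.]]
jar [[ 671. -376.  120.]]
bowl [[ 421. -467.   50.]]
tin [[643.   1.  61.]]
topFL [[642. 130. 249.]]
topFR [[ 643. -190.  249.]]
[[-0.941  0.338 -0.001]
 [ 0.338  0.941 -0.001]
 [ 0.    -0.002 -1.   ]]
```

Rim heights come out at 62, 58 and 77.5 mm against an expected 60, 60 and 76, so they agree. The console is nearly aligned with world x. I'll move to a look-pose over the left cup.

Emit:
move_arm --pt "0 0 0 -0.3 -0.14 0 1" --pt "0 0 0 -0.6 -0.28 0 1" --pt "0 0 0 -0.9 -0.42 0 1" --pt "0 0 0 -1 -0.46 0 1" --pt "0 0 0 -1 -0.46 0 1"

```text
clock: 0.57
eef_pos: [307.5, 493.8, 231.0]
tcp_rot: [0.545, 3.094, -0.001]
wrist_force: [-0.1, 0.4, -0.2]
opening: 85.5
grip_force: 0.0
```

Emit:
move_arm --pt "0 0 0 -0.3 -0.14 0 1" --pt "0 0 0 -0.6 -0.28 0 1" --pt "0 0 0 -0.9 -0.42 0 1" --pt "0 0 0 -1 -0.46 0 1" --pt "0 0 0 -1 -0.46 0 1"

```text
clock: 0.98
eef_pos: [401.1, 402.2, 231.1]
tcp_rot: [-0.544, -3.094, 0.0]
wrist_force: [0.8, -0.3, 0.1]
opening: 85.5
grip_force: 0.0
```

Emit:
move_arm --pt "0 0 -0.07 -0.3 -0.14 0 1" --pt "0 0 -0.14 -0.6 -0.28 0 1" --pt "0 0 -0.22 -0.75 -0.35 0 1" --pt "0 0 -0.22 -0.75 -0.35 0 1" --pt "0 0 -0.22 -0.75 -0.35 0 1"

```text
clock: 1.4
eef_pos: [469.8, 334.2, 231.1]
tcp_rot: [-0.002, -3.14, -0.001]
wrist_force: [-1.3, 1.2, 0.1]
opening: 85.5
grip_force: 0.0
```

```bash
python3 - <<'E'
from h import *
import pickle
c=camera('wrist');save('w1',c);S=camera('scene');save('s1',S);pickle.dump((c,S),open('d1.pkl','wb'))
print(proj(c,[[541,333,60]]),np.array(c['T'])[:3,3],get_state()['eef_pos'],get_state()['tcp_rot'],get_state()['clock'])
E
```

```text
[[321.12683068 287.72439555]] [400.99207423 333.44064903 373.39740932] [469.15020131 334.79621227 231.11084014] [ 1.77507407e-03 -3.14067366e+00 -1.03878082e-03] 1.5
```

View pics/w1.png

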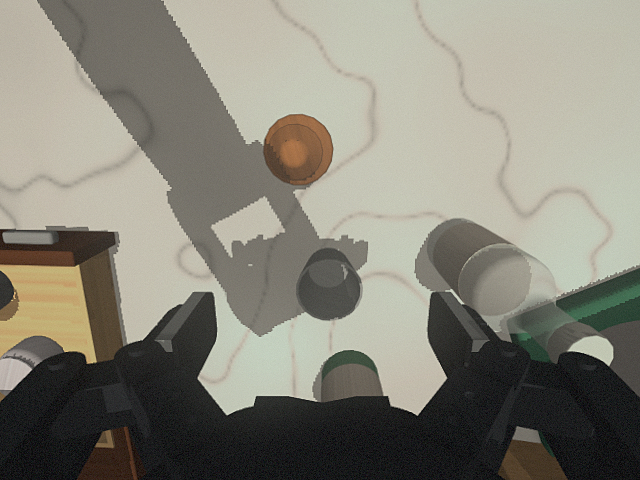

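The wrist view shows the cup with its rim ellipse spanning u 297 to 362 and v about 261 to 321. The mill is at (298,150) and the water bottle at (500,275). I'll measure this in finer detail.

```bash
python3 - <<'E'
from h import *
import pickle
c,S=pickle.load(open('d1.pkl','rb'));D=pickle.load(open('d0.pkl','rb'))
f=c['frame'];crop=f[230:340,280:380,::-1];
cv2.imwrite('pics/w1c.png',cv2.resize(np.clip(crop*2.,0,255).astype(np.uint8),None,fx=5,fy=5,interpolation=cv2.INTER_NEAREST))
print(onz(c,[(329.5,291)],60),onz(S,[(191.6,218.6)],60),onz(D['side'],[(264.1,192.5)],60))
for z in (0,60):
  a=np.linspace(0,6.28,73);r=24 if z==0 else 32
  q=proj(c,np.c_[541+r*np.cos(a),338+r*np.sin(a),np.full(73,z)]);print(z,q.min(0),q.max(0))
print(tri(c,(329.5,291),S,(191.6,218.6)))
E
```

```text
[[544.3751125  340.93850285  60.        ]] [[539.19807767 334.88712312  60.        ]] [[545.39146437 337.28396806  60.        ]]
0 [304.00904211 244.65313488] [347.41316939 285.42608518]
60 [292.5792353  255.69285891] [360.23390684 318.05541103]
(array([544.0628687 , 339.69742927,  53.27996615]), np.float64(6.74209851266532))
```

View pics/w1c.png

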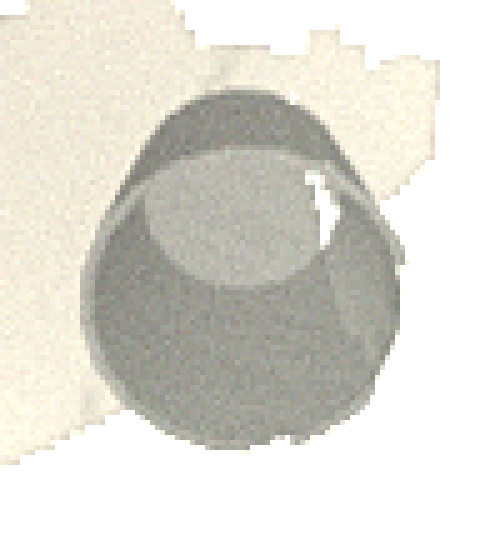

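Refined position of the left cup is about (543.5, 339). The scene and side rays agree to within about 4 mm, and the rim is at 60. I'll approach and grasp it.

Emit:
move_arm --pt "0 0 0 -0.31 0.02 0 1" --pt "0 0 0 -0.62 0.04 0.2 1" --pt "0 0 0 -0.62 0.04 0.5 1" --pt "0 0 0 -0.62 0.04 0.8 1" --pt "0 0 0 -0.62 0.04 1 1"

```text
clock: 1.92
eef_pos: [542.3, 339.1, 107.2]
tcp_rot: [0.002, -3.137, 0.002]
wrist_force: [-0.5, -0.4, 0.5]
opening: 85.5
grip_force: 0.0
```

Emit:
move_arm --pt "0 0 0 0 0 0.2 1" --pt "0 0 0 0 0 0.35 1" --pt "0 0 0 0 0 0.5 1" --pt "0 0 0 0 0 0.59 1" --pt "0 0 0 0 0 0.59 1"

```text
clock: 2.33
eef_pos: [541.6, 338.5, 37.2]
tcp_rot: [0.003, -3.136, 0.003]
wrist_force: [-0.4, 0.3, -1.7]
opening: 85.8
grip_force: 0.0
```

Emit:
move_arm --pt "0 0 0 0 0 0 0.6" --pt "0 0 0 0 0 0 0.6" --pt "0 0 0 0 0 0 0.6" --pt "0 0 0 0 0 0 0.6" --pt "0 0 0 0 0 0 0.6" --grip_force 35

```text
clock: 2.75
eef_pos: [546.1, 339.1, 42.8]
tcp_rot: [-0.001, 3.138, 0.004]
wrist_force: [0.2, 1.4, 5.2]
opening: 61.2
grip_force: 38.6
```

Gripped at an opening of 61 mm. I'll lift it and travel toward the drawer.

Emit:
move_arm --pt "0 0 0 0 0 -0.1 0.6" --pt "0 0 0 0 0 -0.3 0.6" --pt "0 0 0 0 0 -0.6 0.6" --pt "0 0 0 0 0 -0.85 0.6" --pt "0 0 0 0 0 -1 0.6"

```text
clock: 3.17
eef_pos: [545.9, 338.3, 165.2]
tcp_rot: [-0.001, 3.137, 0.002]
wrist_force: [-0.0, 0.6, -0.8]
opening: 60.9
grip_force: 38.5
```

Emit:
move_arm --pt "0 0 0 0 -0.15 0 0.6" --pt "0 0 0 0 -0.4 0 0.6" --pt "0 0 0 0 -0.7 0 0.6" --pt "0 0 0 0 -0.9 0 0.6" --pt "0 0 0 0 -1 0 0.6"

```text
clock: 3.58
eef_pos: [544.3, 215.2, 160.6]
tcp_rot: [-0.002, -3.141, 0.002]
wrist_force: [0.6, 0.3, -0.7]
opening: 61.3
grip_force: 38.5
```

Emit:
move_arm --pt "0 0 0 0 -0.25 -0.05 0.6" --pt "0 0 0 0 -0.5 -0.1 0.6" --pt "0 0 0 0 -0.75 -0.1 0.6" --pt "0 0 0 0 -0.9 -0.1 0.6" --pt "0 0 0 0 -1 -0.1 0.6"

```text
clock: 4.0
eef_pos: [544.8, 96.4, 172.9]
tcp_rot: [0.001, 3.142, -0.0]
wrist_force: [0.4, 0.1, -0.8]
opening: 61.2
grip_force: 38.6
```

```bash
python3 - <<'E'
from h import *
import pickle
c=camera('wrist');S=camera('scene');E=camera('side');save('w2',c);save('s2',S);save('e2',E);pickle.dump((c,S,E),open('d2.pkl','wb'))
s=get_state();print(s['eef_pos'],s['tcp_rot'],s['opening'],s['wrist_force'],s['clock'],proj(c,[[560,-38,77]]))
E
```

```text
[544.84723838  98.05957372 172.54196219] [-6.20160033e-04 -3.14138167e+00 -1.03831909e-03] 61.19376766760823 [-0.65985264  0.34248331 -0.48224657] 4.15 [[133.65606471 257.82106817]]
```

View pics/w2.png

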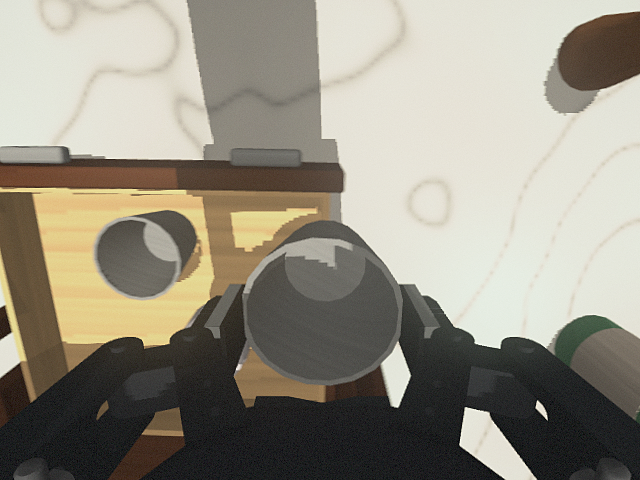

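The wrist view shows the cup held upright with its rim centred at about (322.5,310), width 157 px. Cup C's rim is centred at about (138,258.5), spanning u 94 to 182 and v 217 to 300. The drawer front's near edge is at v about 160.

```bash
python3 - <<'E'
from h import *
import pickle
c,S,E=pickle.load(open('d2.pkl','rb'))
a=np.linspace(0,6.28,181)
def bb(x,y,z,r=32):
    q=proj(c,np.c_[x+r*np.cos(a),y+r*np.sin(a),np.full(181,z)]);return q.min(0).round(1),q.max(0).round(1)
for p in((560,-38,76),(561,-35,76)):print('C',p,bb(*p))
for z in(188,192,196):print('held',z,bb(544.8,98,z))
print('C ray',onz(c,[(138,258.5)],76),onz(S,[(328.7,255.3)],76))
print(tri(c,(138,258.5),S,(328.7,255.3)))
# front: outer face top edge, both ends
for uv in((342,163),(120,160),(20,160)):print('front',onz(c,[uv],78))
print('pulls',onz(c,[(230,150),(301,150),(69,148)],50))
E
```

```text
C (560, -38, 76) (array([ 90.4, 213.5]), array([178.7, 298.3]))
C (561, -35, 76) (array([ 94.7, 214.9]), array([183. , 299.6]))
held 188 (array([246.3, 237.8]), array([408.9, 384.1]))
held 192 (array([244.2, 241. ]), array([411.3, 390.6]))
held 196 (array([241.9, 244.3]), array([413.8, 397.4]))
C ray [[560.85533284 -35.45535805  76.        ]] [[559.53781566 -37.92192201  76.        ]]
(array([561.40608354, -37.51899804,  72.1833935 ]), np.float64(1.5337764984463784))
front [[494.19244386 108.79508663  78.        ]]
front [[491.58910627 -37.09418758  78.        ]]
front [[ 490.62422725 -106.69773551   78.        ]]
pulls [[486.96678745  29.34949573  50.        ]
 [487.12929612  80.67076194  50.        ]
 [484.28652854 -90.32742135  50.        ]]
```

Emit:
move_arm --pt "0 0 0 -0.02 -0.15 0 0.6" --pt "0 0 0 -0.06 -0.4 0 0.6" --pt "0 0 0 -0.1 -0.7 0 0.6" --pt "0 0 0 -0.12 -0.9 0 0.6" --pt "0 0 0 -0.12 -1 0 0.6"

```text
clock: 4.57
eef_pos: [559.9, -22.9, 172.5]
tcp_rot: [-0.0, 3.142, -0.0]
wrist_force: [0.5, 0.3, -1.2]
opening: 61.4
grip_force: 38.6
```

Emit:
move_arm --pt "0 0 0 0 -0.06 0 0.6" --pt "0 0 0 0 -0.11 0.1 0.6" --pt "0 0 0 0 -0.11 0.25 0.6" --pt "0 0 0 0 -0.11 0.38 0.6" --pt "0 0 0 0 -0.11 0.45 0.6"

```text
clock: 4.98
eef_pos: [557.8, -33.4, 115.4]
tcp_rot: [0.003, -3.138, -0.003]
wrist_force: [-1.4, 1.4, 5.0]
opening: 61.2
grip_force: 39.2
```

```bash
python3 - <<'E'
from h import *
c=camera('side');s=get_state();print(s['eef_pos'],s['wrist_force'],s['clock'])
S=camera('scene')
a=c['frame'][190:290,270:380,::-1];b=S['frame'][205:305,280:380,::-1]
cv2.imwrite('pics/m3.png',np.hstack([cv2.resize(np.clip(x*1.5,0,255).astype(np.uint8),(390,390),interpolation=cv2.INTER_NEAREST) for x in(a,b)]))
E
```

```text
[557.34515565 -33.23330439 114.79217735] [-2.07629009  1.01967186  1.73279468] 5.0333
```

View pics/m3.png

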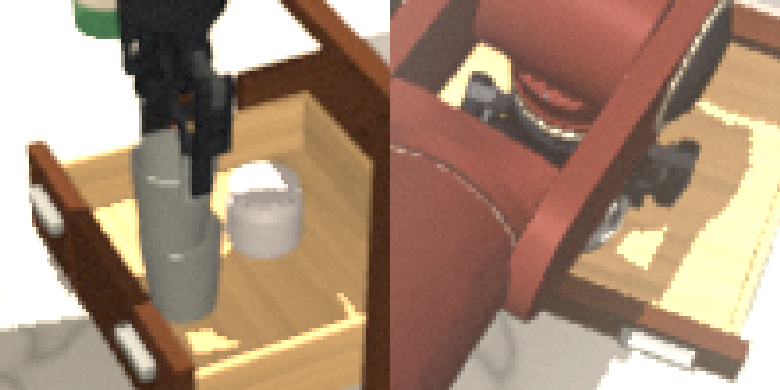

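```bash
python3 - <<'E'
from h import *
c=camera('side');s=get_state();print(s['eef_pos'],s['wrist_force'],s['torque'],s['clock'])
a=np.linspace(0,6.28,181)
def bb(x,y,z,r=32):
    q=proj(c,np.c_[x+r*np.cos(a),y+r*np.sin(a),np.full(181,z)]);return q.min(0).round(1),q.max(0).round(1)
print('C',bb(560,-38,76),'up',bb(560,-38,131),'up2',bb(557.5,-33.3,131))
f=c['frame'];g=cv2.cvtColor(f,cv2.COLOR_RGB2HSV)
for v in range(226,280,3): print(v,' '.join('%3d/%3d'%(g[v,u,1],g[v,u,2]) for u in range(302,338,2)))
E
```

```text
[559.00877649 -34.16364702 117.67849797] [ 0.1491467   0.51661377 -1.29889915] [-0.04384741 -0.01181948 -0.04771535] 5.1333
C (array([308.4, 242.3]), array([333.5, 256.8])) up (array([307.8, 224.5]), array([333.5, 238.6])) up2 (array([306.1, 223.8]), array([331.7, 237.9]))
226  34/227  62/230  91/233  73/189  30/ 92  29/ 89  30/ 93  29/ 96  30/ 95  24/ 75  16/ 32   0/ 25  33/ 23  23/ 22  26/ 29  21/ 24  39/ 33 123/133
229 121/150 123/139  96/114  31/ 74  31/ 83  26/ 89  25/ 91  27/ 94  29/ 97  28/ 83   6/ 42  23/ 22  12/ 22  10/ 26  28/ 27 107/ 74 120/123 122/140
232 126/132 124/130 105/114  27/ 76  29/ 79  32/ 88  28/ 92  32/ 97  32/ 96  31/ 91  25/ 93  11/ 23  22/ 23  22/ 23  33/ 69 124/132 127/133 122/127
235 122/136 124/136 116/125  26/ 69  26/ 78  27/114  30/ 95  30/ 95  29/ 98  26/ 88  27/ 96  23/ 22  28/ 27  10/ 26 100/123 122/225  88/220  30/220
238 125/137 124/136 122/136  47/ 76  31/ 75  30/ 84  31/ 83  29/ 88  30/ 93  27/ 84  27/ 96  23/ 22  11/ 24   0/ 21 115/177 118/230  76/206  29/219
241 125/133 122/173 124/214  98/130  27/ 76  31/ 83  30/ 86  27/ 84  32/ 87  24/ 85  2
[... 1137 characters left out ...]
/ 55  57/ 67  30/ 76  27/ 85  30/ 86  29/ 89  32/ 88  32/ 89  31/ 83  30/ 77  58/ 79 124/123 121/126 124/130
268 160/ 43 159/ 40 204/ 40 169/ 83 167/ 90 161/ 95  48/ 74  25/ 83  32/ 88  32/ 89  26/ 88  24/ 85  31/ 81  29/ 78  93/ 99 129/123 125/122 122/125
271 170/ 42 149/ 41 133/ 44 156/ 54 164/ 90 165/ 96 156/ 98  62/ 87  30/ 86  29/ 88  32/ 89  27/ 86  53/ 91 113/111 122/119 124/125 123/124 122/123
274  39/ 98  29/141  31/147 139/ 55 173/ 53 162/ 88 170/ 93 163/ 97 133/111 124/125 124/146 127/177 124/216 124/166 122/119 121/120 125/124 124/123
277  82/ 53  25/121  29/159  29/149  99/ 59 170/ 51 161/ 87 163/ 94 175/ 93 141/103 123/122 119/232 121/226 121/228 121/229 121/226 125/204 123/211
```

The side view puts the upper cup within about 2 mm of cup C's axis. I'll lower it slowly.

Emit:
move_arm --pt "0 0 0 -0.01 -0.01 0.03 0.6" --pt "0 0 0 -0.01 -0.01 0.07 0.6" --pt "0 0 0 -0.01 -0.01 0.11 0.6" --pt "0 0 0 -0.01 -0.01 0.15 0.6" --pt "0 0 0 -0.01 -0.01 0.18 0.6"

```text
clock: 5.55
eef_pos: [560.5, -36.3, 96.3]
tcp_rot: [0.001, -3.141, -0.0]
wrist_force: [0.0, -0.1, 0.4]
opening: 61.0
grip_force: 38.6
```

Emit:
move_arm --pt "0 0 0 0 0 0.01 0.6" --pt "0 0 0 0 0 0.025 0.6" --pt "0 0 0 0 0 0.04 0.6" --pt "0 0 0 0 0 0.05 0.6" --pt "0 0 0 0 0 0.05 0.6"

```text
clock: 5.97
eef_pos: [560.6, -36.3, 90.8]
tcp_rot: [0.001, -3.142, 0.0]
wrist_force: [1.2, -0.7, -1.1]
opening: 61.3
grip_force: 38.7
```

Emit:
move_arm --pt "0 0 0 0 0 0.01 0.6" --pt "0 0 0 0 0 0.02 0.6" --pt "0 0 0 0 0 0.03 0.6" --pt "0 0 0 0 0 0.04 0.6" --pt "0 0 0 0 0 0.04 0.6"

```text
clock: 6.38
eef_pos: [560.6, -36.3, 85.9]
tcp_rot: [-0.001, 3.142, -0.0]
wrist_force: [-0.6, 0.7, -1.5]
opening: 61.3
grip_force: 38.7
```

Emit:
move_arm --pt "0 0 0 0 0 0.01 0.6" --pt "0 0 0 0 0 0.02 0.6" --pt "0 0 0 0 0 0.025 0.6" --pt "0 0 0 0 0 0.025 0.6" --pt "0 0 0 0 0 0.025 0.6"

```text
clock: 6.8
eef_pos: [560.6, -36.3, 83.1]
tcp_rot: [0.001, -3.142, 0.0]
wrist_force: [0.7, 0.0, -1.0]
opening: 61.0
grip_force: 38.7
```

Emit:
move_arm --pt "0 0 0 0 0 0.005 0.6" --pt "0 0 0 0 0 0.01 0.6" --pt "0 0 0 0 0 0.015 0.6" --pt "0 0 0 0 0 0.015 0.6" --pt "0 0 0 0 0 0.015 0.6"

```text
clock: 7.22
eef_pos: [560.7, -36.3, 81.4]
tcp_rot: [-0.001, 3.141, -0.0]
wrist_force: [0.2, 0.8, 0.6]
opening: 61.4
grip_force: 38.8
```

Emit:
move_arm --pt "0 0 0 0 0 0.005 0.6" --pt "0 0 0 0 0 0.01 0.6" --pt "0 0 0 0 0 0.015 0.6" --pt "0 0 0 0 0 0.015 0.6" --pt "0 0 0 0 0 0.015 0.6"

```text
clock: 7.63
eef_pos: [561.0, -36.4, 80.1]
tcp_rot: [-0.001, 3.141, -0.0]
wrist_force: [0.7, 0.9, 4.3]
opening: 61.3
grip_force: 39.0
```

```bash
python3 -c "
from h import *
s=get_state();print(s['eef_pos'],s['wrist_force'])"
```

```text
[561.02449638 -36.39684257  80.07166225] [0.74205753 0.86236389 4.25703972]
```

It seated at z of about 80 with 4 N of contact, as expected. I'll release, rise, and head to the right-hand cup.

Emit:
move_arm --pt "0 0 0 0 0 -0.005 0.85" --pt "0 0 0 0 0 -0.005 0.95" --pt "0 0 0 0 0 -0.005 1" --pt "0 0 0 0 0 -0.005 1" --pt "0 0 0 0 0 -0.005 1"

```text
clock: 8.05
eef_pos: [560.1, -36.2, 79.5]
tcp_rot: [0.001, -3.14, -0.0]
wrist_force: [-0.5, 0.2, 0.0]
opening: 85.3
grip_force: 0.0
```

Emit:
move_arm --pt "0 0 0 0 0 -0.05 1" --pt "0 0 0 0 0 -0.2 1" --pt "0 0 0 0 0 -0.5 1" --pt "0 0 0 0 0 -0.8 1" --pt "0 0 0 0 0 -1 1"

```text
clock: 8.47
eef_pos: [561.6, -36.5, 204.2]
tcp_rot: [-0.001, 3.138, -0.001]
wrist_force: [-0.1, 0.2, 0.6]
opening: 85.3
grip_force: 0.0
```

Emit:
move_arm --pt "0 0 0 0.3 -0.3 -0.1 1" --pt "0 0 0 0.6 -0.55 -0.2 1" --pt "0 0 0 0.9 -0.8 -0.25 1" --pt "0 0 0 1 -1 -0.25 1" --pt "0 0 0 1 -1 -0.25 1"

```text
clock: 8.88
eef_pos: [438.3, -159.9, 231.8]
tcp_rot: [0.006, 3.14, -0.005]
wrist_force: [0.3, 0.2, 0.3]
opening: 85.6
grip_force: 0.0
```

Emit:
move_arm --pt "0 0 0 0.3 -0.3 0 1" --pt "0 0 0 0.6 -0.55 0 1" --pt "0 0 0 0.75 -0.8 0 1" --pt "0 0 0 0.75 -1 0 1" --pt "0 0 0 0.75 -1 0 1"

```text
clock: 9.3
eef_pos: [349.3, -280.1, 230.8]
tcp_rot: [0.008, 3.141, -0.004]
wrist_force: [-0.7, 0.4, -0.0]
opening: 85.3
grip_force: 0.0
```

```bash
python3 - <<'E'
from h import *
import pickle
c=camera('wrist');S=camera('scene');E=camera('side');save('w4',c);pickle.dump((c,S,E),open('d4.pkl','wb'))
s=get_state();print(s['eef_pos'],s['clock'],s['qpos'])
a=np.linspace(0,6.28,181)
q=proj(c,np.c_[418+32*np.cos(a),-305+32*np.sin(a),np.full(181,60)]);print(q.min(0),q.max(0))
r=[]
def cr(f,u,v,h,k):return cv2.resize(np.clip(f[v-h:v+h,u-h:u+h,::-1]*1.4,0,255).astype(np.uint8),(k,k),interpolation=cv2.INTER_NEAREST)
u,v=q.mean(0).astype(int);print(u,v);h=55
cv2.imwrite('pics/m4.png',np.hstack([cr(c['frame'],min(max(u,h),640-h),min(max(v,h),480-h),h,390),cr(E['frame'],321,245,30,390)]))
E
```

```text
[ 350.88868766 -276.24317234  230.23806986] 9.45 [-8.34205174e-01 -3.96918758e-01  2.01019136e+00  5.52665675e-04
  1.52868881e+00 -2.40530980e+00]
[263.08799505 253.06578253] [330.88778141 315.66770419]
296 284
```

View pics/m4.png

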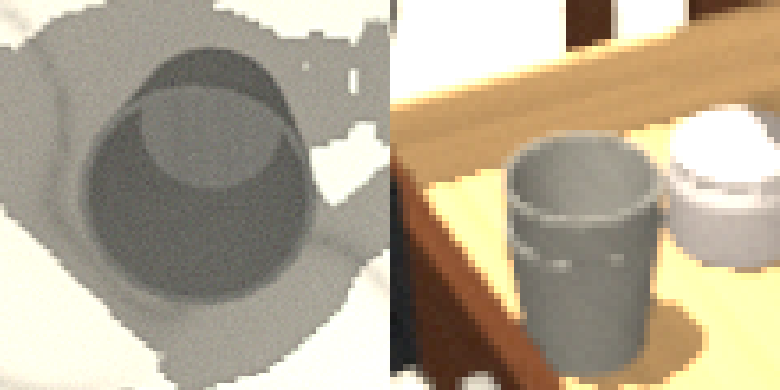

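The side view shows the two cups nested straight. The right-hand cup's rim is centred at (296.4,283.7) in the wrist frame, against a prediction of (297,284.4), so it stands at (417.5,-305.5).

Emit:
move_arm --pt "0 0 0 -0.28 -0.12 0 1" --pt "0 0 0 -0.55 -0.24 0.2 1" --pt "0 0 0 -0.55 -0.24 0.5 1" --pt "0 0 0 -0.55 -0.24 0.8 1" --pt "0 0 0 -0.55 -0.24 1 1"

```text
clock: 9.87
eef_pos: [416.8, -302.4, 106.4]
tcp_rot: [0.006, -3.138, -0.006]
wrist_force: [0.0, 0.3, 0.4]
opening: 85.3
grip_force: 0.0
```

Emit:
move_arm --pt "0 0 0 0 0 0.2 1" --pt "0 0 0 0 0 0.35 1" --pt "0 0 0 0 0 0.5 1" --pt "0 0 0 0 0 0.58 1" --pt "0 0 0 0 0 0.58 1"

```text
clock: 10.28
eef_pos: [416.0, -302.6, 37.9]
tcp_rot: [0.004, -3.138, -0.006]
wrist_force: [-0.2, 0.7, 0.6]
opening: 85.3
grip_force: 0.0
```

Emit:
move_arm --pt "0 0 0 0 0 0 1" --pt "0 0 0 0 0 0 0.6" --pt "0 0 0 0 0 0 0.6" --pt "0 0 0 0 0 0 0.6" --pt "0 0 0 0 0 0 0.6" --grip_force 35

```text
clock: 10.7
eef_pos: [418.0, -305.9, 42.9]
tcp_rot: [-0.001, 3.139, -0.002]
wrist_force: [-0.0, 3.3, 6.4]
opening: 61.2
grip_force: 37.6
```

```bash
python3 -c "
from h import *
s=get_state();print(s['eef_pos'],s['wrist_force'],s['opening'],s['grip_force'])"
```

```text
[ 418.02531903 -305.94085168   42.8514177 ] [-5.25632693e-03  3.31880472e+00  6.41855747e+00] 61.18227163742655 37.59936513568391
```

Emit:
move_arm --pt "0 0 0 0 0 -0.1 0.6" --pt "0 0 0 0 0 -0.3 0.6" --pt "0 0 0 0 0 -0.6 0.6" --pt "0 0 0 0 0 -0.85 0.6" --pt "0 0 0 0 0 -1 0.6"

```text
clock: 11.12
eef_pos: [418.0, -306.6, 165.8]
tcp_rot: [-0.001, 3.137, -0.008]
wrist_force: [1.0, -0.8, 0.3]
opening: 61.0
grip_force: 38.6
```

Emit:
move_arm --pt "0 0 0 -0.05 0.1 -0.08 0.6" --pt "0 0 0 -0.13 0.25 -0.15 0.6" --pt "0 0 0 -0.23 0.42 -0.17 0.6" --pt "0 0 0 -0.32 0.6 -0.17 0.6" --pt "0 0 0 -0.4 0.75 -0.17 0.6"

```text
clock: 11.53
eef_pos: [465.4, -214.3, 182.6]
tcp_rot: [-0.001, 3.14, -0.002]
wrist_force: [0.9, -0.7, -1.9]
opening: 61.4
grip_force: 38.6
```

Emit:
move_arm --pt "0 0 0 -0.08 0.15 0 0.6" --pt "0 0 0 -0.16 0.3 0 0.6" --pt "0 0 0 -0.24 0.45 0 0.6" --pt "0 0 0 -0.32 0.6 0 0.6" --pt "0 0 0 -0.4 0.75 0 0.6"

```text
clock: 11.95
eef_pos: [513.1, -124.3, 182.1]
tcp_rot: [-0.001, 3.14, -0.001]
wrist_force: [0.1, 0.2, -1.1]
opening: 61.0
grip_force: 38.6
```

Emit:
move_arm --pt "0 0 0 -0.09 0.17 0 0.6" --pt "0 0 0 -0.18 0.34 0 0.6" --pt "0 0 0 -0.28 0.53 0 0.6" --pt "0 0 0 -0.35 0.67 0 0.6" --pt "0 0 0 -0.39 0.746 0 0.6"

```text
clock: 12.37
eef_pos: [560.1, -33.9, 182.0]
tcp_rot: [-0.004, 3.14, 0.0]
wrist_force: [-0.4, -0.3, -0.4]
opening: 61.2
grip_force: 38.6
```

Emit:
move_arm --pt "0 0 0 0 0 0.05 0.6" --pt "0 0 0 0 0 0.15 0.6" --pt "0 0 0 0 0 0.25 0.6" --pt "0 0 0 0 0 0.31 0.6" --pt "0 0 0 0 0 0.31 0.6"

```text
clock: 12.78
eef_pos: [556.9, -36.1, 140.0]
tcp_rot: [-0.001, -3.136, -0.002]
wrist_force: [-0.9, 0.1, -1.8]
opening: 61.0
grip_force: 38.6
```

```bash
python3 - <<'E'
from h import *
c=camera('side');s=get_state();print(s['eef_pos'],s['wrist_force'],s['opening'],s['clock'])
a=np.linspace(0,6.28,181)
def bb(x,y,z,r=32):
    q=proj(c,np.c_[x+r*np.cos(a),y+r*np.sin(a),np.full(181,z)]);return q.min(0).round(1),q.max(0).round(1)
print('low',bb(560,-38,96),'up',bb(560,-38,160))
g=cv2.cvtColor(c['frame'],cv2.COLOR_RGB2HSV)
for v in range(210,262,3): print(v,' '.join('%3d/%3d'%(g[v,u,1],g[v,u,2]) for u in range(303,339,2)))
E
```

```text
[557.7591674  -36.13410325 141.31595249] [ 0.11283345 -0.0203202  -1.37457316] 61.40394286773997 12.8333
low (array([308.2, 235.9]), array([333.5, 250.3])) up (array([307.4, 214.8]), array([333.4, 228.7]))
210  31/233  28/233  31/232  37/ 97  35/ 22  11/ 24  12/ 22  12/ 22   7/ 36   0/ 28  24/ 21  28/ 18   0/ 20  36/ 21  19/ 27  70/ 22  41/ 56 154/ 43
213  31/233  30/233  30/233  34/ 97  20/ 25  12/ 22  24/ 21  79/ 29 104/ 32  10/ 26 112/ 41  16/ 16  12/ 21  19/ 27  20/ 26  43/ 18  47/ 93 154/ 43
216  35/224  37/223  37/221  37/117  21/ 24  14/ 37  25/ 62  35/ 80  43/ 71  10/ 26  26/ 30  12/ 21  12/ 21  93/ 22  22/ 23  32/ 16  50/127 176/ 45
219  31/230  32/231  38/213  31/114  30/ 84  31/ 90  28/ 92  30/ 94  30/ 93  28/ 27   8/ 32  67/ 19  18/ 28   9/ 28  26/ 29  11/ 24  96/104 120/136
222  35/227  39/218  24/ 73  26/ 79  33/ 84  31/ 91  25/ 91  28/ 92  25/ 92  21/ 74  24/ 53  11/ 24  23/ 22  16/ 32  79/ 84 124/130 123/139 124/142
225  34/227  35/223  28/ 74  30/ 77  31/ 83  29/ 87  31/ 91  30/ 92  25/ 93  20/ 78  21/ 62   0/ 27  31/ 25  16/ 47  86/101 128/133 123/133 123/133
228 12
[... 1069 characters left out ...]
/ 73  31/ 81  32/ 89  31/ 98  30/102  27/ 93  27/ 86  27/ 85  28/ 82  24/ 74  25/ 72  48/112  31/116  31/116
252 118/233 121/231 121/225  62/ 90  23/ 76  25/ 82  27/ 85  30/ 84  33/ 86  29/ 88  26/ 87  30/ 86  32/ 79  27/ 76  24/ 73 118/222  40/115  29/115
255 128/131 118/233 120/231 115/168  31/ 75  31/ 81  28/ 83  29/ 96  28/ 83  27/ 86  21/ 84  31/ 81  29/ 79  32/ 80  56/ 78 123/215 123/168 103/121
258 156/ 49 133/ 96 118/233 120/206  28/ 72  29/ 78  24/ 84  30/ 86  23/ 87  33/ 85  27/ 86  27/ 85  27/ 84  34/ 75  88/ 93 122/127 126/123 124/119
261 150/ 51 168/ 47 137/ 67 126/170  27/ 66  25/ 81  28/ 82  32/ 88  29/ 88  29/ 87  30/ 86  27/ 85  31/ 82  31/ 75 104/103 126/130 126/125 124/125
```

Emit:
move_arm --pt "0 0 0 0 0 0.03 0.6" --pt "0 0 0 0 0 0.08 0.6" --pt "0 0 0 0 0 0.13 0.6" --pt "0 0 0 0 0 0.17 0.6" --pt "0 0 0 0 0 0.2 0.6"

```text
clock: 13.25
eef_pos: [559.1, -35.5, 118.9]
tcp_rot: [0.001, -3.141, -0.0]
wrist_force: [0.3, 0.8, -1.6]
opening: 60.9
grip_force: 38.6
```

Emit:
move_arm --pt "0 0 0 0 0 0.015 0.6" --pt "0 0 0 0 0 0.03 0.6" --pt "0 0 0 0 0 0.05 0.6" --pt "0 0 0 0 0 0.07 0.6" --pt "0 0 0 0 0 0.08 0.6"

```text
clock: 13.67
eef_pos: [559.5, -35.5, 110.0]
tcp_rot: [-0.001, 3.141, 0.0]
wrist_force: [-0.2, 0.5, -1.3]
opening: 61.3
grip_force: 38.6
```

Emit:
move_arm --pt "0 0 0 0 0 0.01 0.6" --pt "0 0 0 0 0 0.02 0.6" --pt "0 0 0 0 0 0.03 0.6" --pt "0 0 0 0 0 0.03 0.6" --pt "0 0 0 0 0 0.03 0.6"

```text
clock: 14.08
eef_pos: [559.4, -35.5, 106.5]
tcp_rot: [-0.001, 3.142, 0.0]
wrist_force: [0.6, 0.3, -1.0]
opening: 60.9
grip_force: 38.6
```

Emit:
move_arm --pt "0 0 0 0 0 0.01 0.6" --pt "0 0 0 0 0 0.02 0.6" --pt "0 0 0 0 0 0.03 0.6" --pt "0 0 0 0 0 0.03 0.6" --pt "0 0 0 0 0 0.03 0.6"

```text
clock: 14.5
eef_pos: [559.3, -35.6, 102.8]
tcp_rot: [0.001, -3.141, -0.0]
wrist_force: [0.8, 1.3, -1.4]
opening: 61.2
grip_force: 38.6
```

Emit:
move_arm --pt "0 0 0 0 0 0.005 0.6" --pt "0 0 0 0 0 0.01 0.6" --pt "0 0 0 0 0 0.015 0.6" --pt "0 0 0 0 0 0.015 0.6" --pt "0 0 0 0 0 0.015 0.6"

```text
clock: 14.92
eef_pos: [559.4, -35.6, 101.1]
tcp_rot: [0.001, -3.142, -0.0]
wrist_force: [0.3, 0.0, -1.1]
opening: 61.1
grip_force: 38.6
```

Emit:
move_arm --pt "0 0 0 0 0 0.004 0.6" --pt "0 0 0 0 0 0.008 0.6" --pt "0 0 0 0 0 0.012 0.6" --pt "0 0 0 0 0 0.012 0.6" --pt "0 0 0 0 0 0.012 0.6"

```text
clock: 15.33
eef_pos: [559.7, -35.5, 100.0]
tcp_rot: [-0.001, 3.141, 0.0]
wrist_force: [1.4, 2.0, 1.8]
opening: 61.4
grip_force: 38.8
```

Contact at z = 100.0, exactly 20 mm above the first cup. I'll release, rise, back off, then tilt the tool for the push.

Emit:
move_arm --pt "0 0 0 0 0 -0.003 0.85" --pt "0 0 0 0 0 -0.005 0.95" --pt "0 0 0 0 0 -0.005 1" --pt "0 0 0 0 0 -0.005 1" --pt "0 0 0 0 0 -0.005 1"

```text
clock: 15.75
eef_pos: [559.2, -35.7, 100.1]
tcp_rot: [0.001, -3.141, 0.0]
wrist_force: [0.8, -0.2, -0.2]
opening: 85.3
grip_force: 0.0
```

Emit:
move_arm --pt "0 0 0 0 0 -0.05 1" --pt "0 0 0 0 0 -0.2 1" --pt "0 0 0 0 0 -0.5 1" --pt "0 0 0 0 0 -0.8 1" --pt "0 0 0 0 0 -1 1"

```text
clock: 16.17
eef_pos: [560.4, -35.8, 224.5]
tcp_rot: [-0.001, 3.138, -0.001]
wrist_force: [0.1, -1.0, 0.5]
opening: 85.6
grip_force: 0.0
```

Emit:
move_arm --pt "0 0 0 0.2 0.01 0 0.7" --pt "0 0 0 0.45 0.03 0 0.4" --pt "0 0 0 0.7 0.04 0 0" --pt "0 0 0 0.85 0.04 0 0" --pt "0 0 0 0.85 0.04 0 0"

```text
clock: 16.58
eef_pos: [455.2, -30.7, 220.6]
tcp_rot: [-0.001, 3.141, -0.001]
wrist_force: [0.9, -0.2, -0.4]
opening: 25.6
grip_force: 0.0
```

Emit:
move_arm --pt "0 -0.05 0 0 0 0 0" --pt "0 -0.12 0 0 0 0 0" --pt "0 -0.19 0 0 0 0 0" --pt "0 -0.24 0 0 0 0 0" --pt "0 -0.25 0 0 0 0 0"

```text
clock: 17.0
eef_pos: [456.4, -30.8, 219.8]
tcp_rot: [-0.0, 2.747, -0.0]
wrist_force: [-0.0, 1.2, -0.4]
opening: -0.2
grip_force: 0.0
```

Emit:
move_arm --pt "0 -0.05 0 0 0 0 0" --pt "0 -0.12 0 0 0 0 0" --pt "0 -0.19 0 0 0 0 0" --pt "0 -0.24 0 0 0 0 0" --pt "0 -0.25 0 0 0 0 0"

```text
clock: 17.42
eef_pos: [459.3, -31.2, 215.0]
tcp_rot: [0.001, 2.364, 0.004]
wrist_force: [-1.3, -0.4, -0.8]
opening: 0.0
grip_force: 0.0
```

```bash
python3 - <<'E'
from h import *
from scipy.spatial.transform import Rotation as R
import pickle
E=camera('side');S=camera('scene')
s=get_state();print(s['eef_pos'],s['qpos'].round(2),s['opening'],s['clock']);print(R.from_rotvec(s['tcp_rot']).as_matrix().round(3))
def cr(f,u,v,h,k):return cv2.resize(np.clip(f[v-h:v+h,u-h:u+h,::-1]*1.2,0,255).astype(np.uint8),(k,k),interpolation=cv2.INTER_NEAREST)
cv2.imwrite('pics/m5.png',np.hstack([cr(E['frame'],330,215,80,390),cr(S['frame'],330,220,80,390)]))
E
```

```text
[460.50492327 -31.45066672 219.54439316] [-0.4  -1.01  2.5   0.35  0.94 -2.08] 0.11264078812526132 17.5167
[[-0.71  -0.     0.704]
 [ 0.     1.     0.001]
 [-0.704  0.001 -0.71 ]]
```

View pics/m5.png

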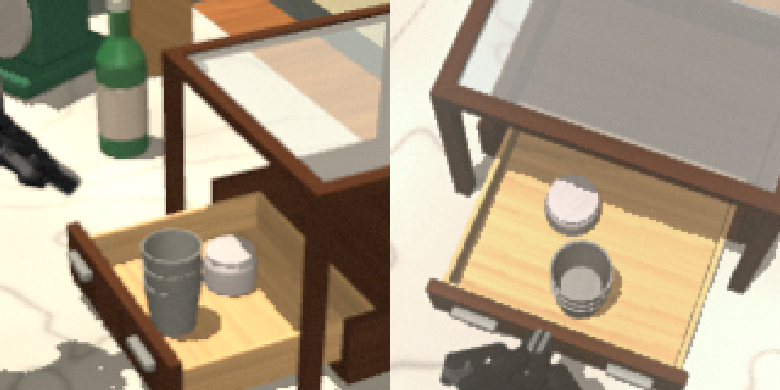

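The stack stands straight. The drawer is open, with the front between its pulls clear. Joint 2 is at its limit, so I'll reduce the tilt before descending.

Emit:
move_arm --pt "0 0.06 0 0 0 0 0" --pt "0 0.13 0 0 0 0 0" --pt "0 0.2 0 0 0 0 0" --pt "0 0.2 0 0 0 0 0" --pt "0 0.2 0 0 0 0 0"

```text
clock: 17.93
eef_pos: [462.4, -31.1, 222.3]
tcp_rot: [-0.004, 2.67, 0.0]
wrist_force: [0.7, -0.1, 0.3]
opening: 0.2
grip_force: 0.0
```

```bash
cat > st.py <<'E'
from h import *
from scipy.spatial.transform import Rotation as R
s=get_state();print(s['eef_pos'].round(1),s['qpos'].round(3),s['wrist_force'].round(1),s['clock']);M=R.from_rotvec(s['tcp_rot']).as_matrix();print(M.round(3))
print('down1=',(M.T@[0,0,-1]).round(3),'fwd1=',(M.T@[1,0,0]).round(3))
E
python3 st.py
```

```text
[462.4 -31.1 222.3] [-0.315 -0.725  2.28   0.157  1.14  -1.922] [ 0.7 -0.1  0.3] 17.9333
[[-0.891 -0.003  0.455]
 [-0.002  1.     0.001]
 [-0.455 -0.    -0.891]]
down1= [0.455 0.    0.891] fwd1= [-0.891 -0.003  0.455]
```

Emit:
move_arm --pt "0 0 0 0.09 0 0.18 0" --pt "0 0 0 0.2 0 0.4 0" --pt "0 0 0 0.32 0 0.62 0" --pt "0 0 0 0.42 0 0.82 0" --pt "0 0 0 0.455 0 0.891 0"

```text
clock: 18.35
eef_pos: [457.2, -30.3, 95.2]
tcp_rot: [-0.001, 2.677, 0.003]
wrist_force: [-0.9, 0.6, -0.7]
opening: -0.2
grip_force: 0.0
```

Emit:
move_arm --pt "0 0 0 0.05 0 0.1 0" --pt "0 0 0 0.1 0 0.2 0" --pt "0 0 0 0.15 0 0.3 0" --pt "0 0 0 0.19 0 0.37 0" --pt "0 0 0 0.19 0 0.37 0"

```text
clock: 18.77
eef_pos: [458.9, -30.9, 48.8]
tcp_rot: [-0.001, 2.673, 0.001]
wrist_force: [0.2, -0.4, -0.4]
opening: -0.1
grip_force: 0.0
```

```bash
python3 st.py
```

```text
[458.9 -30.9  48.8] [-0.318 -0.505  2.452  0.208  0.758 -2.008] [ 0.2 -0.4 -0.4] 18.7667
[[-0.892 -0.001  0.451]
 [-0.     1.     0.001]
 [-0.451  0.001 -0.892]]
down1= [ 0.451 -0.001  0.892] fwd1= [-0.892 -0.001  0.451]
```

Emit:
move_arm --pt "0 0 0 -0.03 0 0.015 0" --pt "0 0 0 -0.06 0 0.03 0" --pt "0 0 0 -0.09 0 0.046 0" --pt "0 0 0 -0.12 0 0.06 0" --pt "0 0 0 -0.15 0 0.076 0"

```text
clock: 19.18
eef_pos: [481.4, -31.3, 51.1]
tcp_rot: [-0.002, 2.67, -0.0]
wrist_force: [0.1, -0.1, 0.6]
opening: 0.3
grip_force: 0.0
```

Emit:
move_arm --pt "0 0 0 -0.03 0 0.015 0" --pt "0 0 0 -0.06 0 0.03 0" --pt "0 0 0 -0.09 0 0.046 0" --pt "0 0 0 -0.12 0 0.06 0" --pt "0 0 0 -0.15 0 0.076 0"

```text
clock: 19.6
eef_pos: [500.7, -31.2, 49.9]
tcp_rot: [-0.001, 2.672, 0.0]
wrist_force: [-1.8, -0.5, 0.8]
opening: -0.1
grip_force: 0.6
```

```bash
python3 st.py
```

```text
[500.7 -31.2  49.9] [-0.282 -0.354  2.35   0.197  0.702 -1.976] [-1.8 -0.5  0.8] 19.6
[[-0.892 -0.001  0.452]
 [-0.001  1.     0.001]
 [-0.452  0.    -0.892]]
down1= [ 0.452 -0.     0.892] fwd1= [-0.892 -0.001  0.452]
```

Emit:
move_arm --pt "0 0 0 -0.037 0 0.019 0" --pt "0 0 0 -0.074 0 0.038 0" --pt "0 0 0 -0.112 0 0.057 0" --pt "0 0 0 -0.149 0 0.075 0" --pt "0 0 0 -0.186 0 0.094 0"

```text
clock: 20.02
eef_pos: [525.8, -31.1, 49.9]
tcp_rot: [-0.001, 2.672, 0.001]
wrist_force: [-1.6, -1.1, -0.2]
opening: -0.3
grip_force: 0.6
```

Emit:
move_arm --pt "0 0 0 -0.037 0 0.019 0" --pt "0 0 0 -0.074 0 0.038 0" --pt "0 0 0 -0.112 0 0.057 0" --pt "0 0 0 -0.149 0 0.075 0" --pt "0 0 0 -0.186 0 0.094 0"

```text
clock: 20.43
eef_pos: [550.9, -31.1, 50.1]
tcp_rot: [-0.001, 2.672, 0.001]
wrist_force: [-1.5, -0.3, 0.3]
opening: 0.2
grip_force: 0.6
```

```bash
python3 st.py
```

```text
[550.9 -31.1  50.1] [-0.249 -0.201  2.231  0.183  0.662 -1.94 ] [-1.5 -0.3  0.3] 20.4333
[[-0.892 -0.001  0.452]
 [-0.001  1.     0.001]
 [-0.452  0.    -0.892]]
down1= [ 0.452 -0.     0.892] fwd1= [-0.892 -0.001  0.452]
```

Emit:
move_arm --pt "0 -0.03 0 -0.022 0 0.011 0" --pt "0 -0.065 0 -0.045 0 0.023 0" --pt "0 -0.1 0 -0.067 0 0.034 0" --pt "0 -0.14 0 -0.09 0 0.045 0" --pt "0 -0.18 0 -0.11 0 0.056 0"

```text
clock: 20.85
eef_pos: [565.9, -31.3, 50.8]
tcp_rot: [-0.001, 2.385, -0.0]
wrist_force: [-0.6, 1.2, -0.4]
opening: 0.2
grip_force: 0.5
```

```bash
python3 st.py
```

```text
[565.9 -31.3  50.8] [-0.282 -0.248  2.362  0.596  0.347 -2.347] [-0.6  1.2 -0.4] 20.85
[[-0.727 -0.     0.686]
 [-0.001  1.    -0.   ]
 [-0.686 -0.001 -0.727]]
down1= [0.686 0.001 0.727] fwd1= [-0.727 -0.     0.686]
```

Emit:
move_arm --pt "0 0.01 0 -0.03 0 0.029 0" --pt "0 0.02 0 -0.06 0 0.057 0" --pt "0 0.03 0 -0.091 0 0.086 0" --pt "0 0.04 0 -0.121 0 0.114 0" --pt "0 0.04 0 -0.151 0 0.143 0"

```text
clock: 21.27
eef_pos: [591.1, -31.0, 50.5]
tcp_rot: [-0.001, 2.452, 0.001]
wrist_force: [-0.6, 0.1, -0.1]
opening: 0.0
grip_force: 0.5
```

```bash
python3 st.py
```

```text
[591.1 -31.   50.5] [-0.256 -0.161  2.266  0.433  0.396 -2.173] [-0.6  0.1 -0.1] 21.2667
[[-0.771 -0.001  0.637]
 [-0.001  1.     0.001]
 [-0.637  0.    -0.771]]
down1= [ 0.637 -0.     0.771] fwd1= [-0.771 -0.001  0.637]
```

Emit:
move_arm --pt "0 0 0 -0.032 0 0.027 0" --pt "0 0 0 -0.064 0 0.053 0" --pt "0 0 0 -0.096 0 0.08 0" --pt "0 0 0 -0.128 0 0.106 0" --pt "0 0 0 -0.161 0 0.133 0"

```text
clock: 21.68
eef_pos: [615.7, -31.1, 50.0]
tcp_rot: [-0.001, 2.452, 0.001]
wrist_force: [-0.8, -1.1, -0.0]
opening: -0.2
grip_force: 0.6
```

Emit:
move_arm --pt "0 0 0 -0.032 0 0.027 0" --pt "0 0 0 -0.064 0 0.053 0" --pt "0 0 0 -0.096 0 0.08 0" --pt "0 0 0 -0.128 0 0.106 0" --pt "0 0 0 -0.161 0 0.133 0"

```text
clock: 22.1
eef_pos: [640.7, -31.0, 49.8]
tcp_rot: [-0.001, 2.452, 0.001]
wrist_force: [-0.7, -1.1, 0.6]
opening: 0.1
grip_force: 0.6
```

```bash
python3 st.py; python3 - <<'E'
from h import *
import pickle
c=camera('scene');D=pickle.load(open('d0.pkl','rb'))['side']
# console front top edge along y=-30: darkest band near predicted
for n,cc in(('scene',c),('side',camera('side'))):
    print(n,[(x,proj(cc,[[x,-30,249]]).round().astype(int)[0].tolist(),cc['frame'][tuple(proj(cc,[[x,-30,249]]).round().astype(int)[0][::-1])].tolist()) for x in range(620,676,4)])
E
```

```text
[640.7 -31.   49.8] [-0.228 -0.031  2.149  0.405  0.376 -2.128] [-0.7 -1.1  0.6] 22.1
[[-0.772 -0.001  0.636]
 [-0.001  1.     0.001]
 [-0.636  0.    -0.772]]
down1= [ 0.636 -0.     0.772] fwd1= [-0.772 -0.001  0.636]
scene [(620, [336, 206], [117, 101, 82]), (624, [336, 205], [101, 86, 70]), (628, [337, 203], [68, 54, 45]), (632, [338, 202], [102, 72, 57]), (636, [338, 200], [101, 69, 57]), (640, [339, 198], [95, 66, 52]), (644, [339, 197], [91, 64, 50]), (648, [340, 195], [135, 135, 133]), (652, [340, 194], [141, 143, 141]), (656, [341, 192], [142, 142, 141]), (660, [342, 191], [142, 143, 141]), (664, [342, 189], [141, 142, 141]), (668, [343, 187], [145, 146, 144]), (672, [343, 186], [150, 150, 149])]
side [(620, [341, 183], [92, 77, 63]), (624, [342, 182], [50, 29, 19]), (628, [344, 182], [57, 31, 19]), (632, [345, 182], [78, 44, 26]), (636, [347, 181], [92, 55, 36]), (640, [348, 181], [88, 50, 31]), (644, [349, 181], [87, 51, 31]), (648, [351, 180], [167, 155, 141]), (652, [352, 180], [198, 193, 177]), (656, [354, 180], [207, 204, 190]), (660, [355, 179], [206, 203, 189]), (664, [357, 179], [205, 203, 189]), (668, [358, 179], [207, 204, 189]), (672, [359, 178], [207, 203, 190])]
```

Emit:
move_arm --pt "0 0 0 -0.022 0 0.018 0" --pt "0 0 0 -0.044 0 0.036 0" --pt "0 0 0 -0.064 0 0.053 0" --pt "0 0 0 -0.083 0 0.069 0" --pt "0 0 0 -0.1 0 0.083 0"

```text
clock: 22.62
eef_pos: [656.0, -31.0, 49.7]
tcp_rot: [-0.001, 2.452, 0.001]
wrist_force: [-0.7, -1.2, -0.3]
opening: -0.2
grip_force: 0.6
```

Emit:
move_arm --pt "0 0 0 -0.016 0 0.013 0" --pt "0 0 0 -0.032 0 0.026 0" --pt "0 0 0 -0.048 0 0.04 0" --pt "0 0 0 -0.064 0 0.053 0" --pt "0 0 0 -0.08 0 0.066 0"

```text
clock: 23.03
eef_pos: [668.1, -31.1, 49.6]
tcp_rot: [-0.001, 2.453, 0.001]
wrist_force: [-6.5, -2.0, 2.6]
opening: 0.1
grip_force: 3.1
```

```bash
python3 st.py
```

```text
[668.1 -31.1  49.6] [-0.215  0.034  2.083  0.385  0.372 -2.1  ] [-6.5 -2.   2.6] 23.0333
[[-0.772 -0.001  0.636]
 [-0.001  1.     0.001]
 [-0.636  0.    -0.772]]
down1= [ 0.636 -0.     0.772] fwd1= [-0.772 -0.001  0.636]
```

Now in the roller zone, with 6.5 N of resistance. I'll push slowly, about 1.5 mm per row.

Emit:
move_arm --pt "0 0 0 -0.01 0 0.008 0" --pt "0 0 0 -0.02 0 0.016 0" --pt "0 0 0 -0.03 0 0.024 0" --pt "0 0 0 -0.04 0 0.032 0" --pt "0 0 0 -0.05 0 0.041 0"

```text
clock: 23.45
eef_pos: [676.2, -31.1, 49.8]
tcp_rot: [-0.001, 2.452, 0.001]
wrist_force: [-2.0, -2.0, -0.5]
opening: -0.1
grip_force: 0.8
```

Emit:
move_arm --pt "0 0 0 -0.01 0 0.008 0" --pt "0 0 0 -0.02 0 0.016 0" --pt "0 0 0 -0.03 0 0.024 0" --pt "0 0 0 -0.03 0 0.024 0" --pt "0 0 0 -0.03 0 0.024 0"

```text
clock: 23.87
eef_pos: [679.1, -30.8, 49.6]
tcp_rot: [-0.002, 2.455, 0.002]
wrist_force: [-24.9, -2.8, 15.5]
opening: 0.2
grip_force: 12.7
```

The resistance dropped, which was the click, and then the force rose at the end stop. The drawer is home. I'll back straight off and inspect.

Emit:
move_arm --pt "0 0 0 0.03 0 -0.025 0" --pt "0 0 0 0.1 0 -0.083 0" --pt "0 0 0 0.25 0 -0.206 0" --pt "0 0 0 0.45 0 -0.371 0" --pt "0 0 0 0.64 0 -0.527 0"

```text
clock: 24.28
eef_pos: [581.2, -31.0, 50.7]
tcp_rot: [-0.002, 2.45, 0.001]
wrist_force: [0.1, 0.0, 1.2]
opening: 0.4
grip_force: 0.0
```

Emit:
move_arm --pt "0 0 0 0.1 0 -0.083 0" --pt "0 0 0 0.2 0 -0.165 0" --pt "0 0 0 0.3 0 -0.25 0" --pt "0 0 0 0.35 0 -0.29 0" --pt "0 0 0 0.35 0 -0.29 0"

```text
clock: 24.7
eef_pos: [526.0, -30.9, 50.2]
tcp_rot: [-0.001, 2.451, 0.0]
wrist_force: [-0.9, 0.9, -0.1]
opening: 0.1
grip_force: 0.0
```

```bash
python3 st.py; python3 - <<'E'
from h import *
S=camera('scene');E=camera('side')
def cr(f,u,v,h,k):return cv2.resize(np.clip(f[v-h:v+h,u-h:u+h,::-1]*1.2,0,255).astype(np.uint8),(k,k),interpolation=cv2.INTER_AREA)
cv2.imwrite('pics/m6.png',np.hstack([cr(E['frame'],360,220,110,400),cr(S['frame'],340,200,120,400)]))
E
```

```text
[526.  -30.9  50.2] [-0.303 -0.366  2.425  0.449  0.455 -2.217] [-0.9  0.9 -0.1] 24.7
[[-0.771 -0.001  0.637]
 [-0.001  1.     0.001]
 [-0.637  0.    -0.771]]
down1= [ 0.637 -0.     0.771] fwd1= [-0.771 -0.001  0.637]
```

View pics/m6.png

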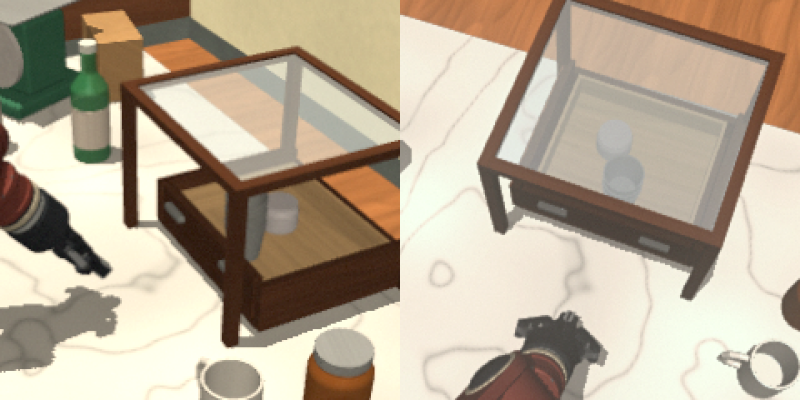

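The final views show the drawer shut beneath the glass, with the stack upright in front of the tin. The gripper is well clear, and the mug, jar and bottle seen here have not moved.

```bash
python3 -c "
from station import finish_job
print(finish_job())"
```

```text
the job is handed in; nothing more can be done
None
```

Both loose cups are nested in the drawer cup as one upright stack, the drawer is pushed home past its click, and the job was handed in at about 25 s of the 64 s allowed.

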